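# Wash a cassette: load, shut the lid, start with the key

### The arm

A 6-joint arm with a two-finger parallel gripper is mounted at the origin on the work surface. World frame = base frame: x ahead of the robot, y to its left, z up, the work surface at z = 0. Lengths are in m, angles in rad, forces in N, time in s.
With the tool pointing down it reaches from about 0.325 to 0.9 m from the base axis. Payload 6.1 kg.
Tool frame: the origin (TCP) lies midway between the tips of the shut fingers; the grasp point (between the pads) lies 19 mm behind it; x points along the fingers, z is the direction in which the jaws open and shut, and the axes are right-handed (so a half turn about x gives the same grasp; the last joint's range is limited). The gripper opens to 87 mm and grips with 3 to 60 N. Pads are 19 mm wide; open, the fingers measure 117 mm over their backs; the gripper's body (75 mm by 190 mm) begins 51 mm behind the grasp point.
Start: joints at [1.185, 0.22, 1.526, -0, 1.395, -0.126], TCP at [0.161, 0.604, 0.223] pointing down, gripper open.
Joint ranges: [-2.98, 2.98], [-0.91, 2.08], [0.09, 2.57], [-1.24, 4.39], [0.2, 2.65], [-2.68, 2.68]. Speed limits (rad/s): [2.57, 2.57, 3.01, 3.14, 3.14, 3.14].

### API

Orientations are given as a unit quaternion [x, y, z, w].
In Python, from workcell import manip, read_camera, order gives the robot as it stands.
- The arm moves only by the tool carry_out, never from a script. Its argument "moves" is a list of rows, each a list of 6 numbers: the shift along the tool's x, y, z as a fraction of full scale, then the turn, a rotation vector about the tool's x, y, z as a fraction of full scale. A call has 1 to 10 rows; each row shifts and turns the pose as measured when the row begins, along the tool's axes as they then stand; what a row does not reach is not made up. Full scale, the value 1, is 50 mm for a shift and pi/2 rad for a turn. A row lasts 1/8 s, in which the tool goes at most 62.5 mm and 10.7 degrees, less where a joint would pass 70% of its speed; a pose out of reach is approached as far as the arm can. A call with a number of a shift or a turn outside -1 to 1 is refused whole. A call with a gripper value outside its range is refused whole. "grip" is the opening, from 0 (shut) to 1 (fully open), set as the call begins (left out, the last holds). The fingers move at their own pace and stop on an object; "force" is the grip in N (left out, the last holds). Time passes only in rows, so rows that do not move let the fingers close. It gives the time, the measured TCP pose, the force and the opening at its end, in the units of the state.
- manip.observe(): the state, without advancing time (a new reading comes with each control period).
- read_camera(name): name is "scene" or "top"; returns a dict with "image" (420x560x3 uint8, red, green, blue), "z_map" (420x560 float32, m along the optical axis (not along the pixel's ray), 0 where there is no reading), "fov_y" (degrees; the focal length in pixels is half the picture's height over the tangent of half this angle, whatever the lens; pixels are square), "cx", "cy" (the principal point, pixels), "rvec" (rotation vector, rad) and "tvec" (3), from world to camera coordinates, as OpenCV has them. Camera axes: x right, y down, z forward; pixel columns grow to the right and rows downward; lengths in m; the calibration is good to about 2 mm. A picture is of the moment at which its call begins.
- order.sign_off(): hands the job in, once; it reports no verdict.
The state is a dict: "time": time; "qpos": joint angles; "joint_velocities": joint speeds; "joint_efforts": joint torques, N m; "position": TCP position; "eef_rot": TCP orientation; "force": force on the tool from outside, world axes, zero at the start; "torque": the same for the moment, N m; "width": finger opening in m.
Only numpy, scipy, OpenCV 4.12 (cv2) and the standard library are available. Lean on these libraries where they do the work, as an engineer would, in place of code of your own. Each camera call takes 0.05 s, during which the arm holds its last target. There are 200 camera calls.

### The job

Pick up the bicycle cassette from the bench and lower it gently, small cogs up and without dropping it, onto the floor of the parts washer's tank, then shut the lid fully. With the lid shut, turn the orange key clockwise from off, past run, to the end of the sprung start position, hold it there for about a second, then let go so that it springs back and stays at run; leave the other things on the bench where they are.

Things in the scene. Friction and masses are not known exactly. Their poses are not given: they have to be found in the camera images.
- washer: Blue bench-top parts washer, fixed to the bench. Origin: centre of the tank's underside, on the bench; x, y, z axes: z up, +y is the lid's hinge side, -y the side of the console with the key. Tank: 220 x 220 mm outside, rim 110 mm above the bench, open at the top, walls 12 mm, inside 196 x 196 mm. Console: solid block 220 mm (x) by 130 mm (y) from y = -110 to -240 mm, top 110 mm above the bench; its gauge and lamps are for show. The machine's place and yaw vary.
- tank_floor (a point): Centre of the tank's inner floor, 45 mm above the bench and 65 mm below the tank's rim. Axes as the washer's.
- cassette: Steel bicycle cassette, 0.3 to 0.45 kg, lying loose on the bench, small cogs up. Origin: centre of its underside, z up. 42 mm tall: cogs in steps of radius 62 mm at the bottom (0 to 4 mm), 54, 46 and 38 mm up to 20 mm, then a round drum of small cogs, radius 24 mm, from 20 to 42 mm height: the place to grip, from above.
- lid (a joint): Lid hinge (top edge up to 345 mm above the bench when open), rad: 0 fully shut, about 1.57 upright; starts open at 1.3 to 1.65. Stiff hinge: it stays where it is left and takes about 1 to 4 N at the free edge to move, either way. There is no catch.
- lid_hinge (a point): Middle of the lid's hinge line, 117 mm above the bench, 116 mm to the washer's +y. This frame turns with the lid: x along the hinge, -y from the hinge to the lid's free edge, z out of the lid's outer face (up when shut). The lid is a steel plate 220 mm along x, 226 mm from hinge to free edge, 14 mm thick (outer face at z = +7 mm). A black bar handle, 100 mm along x and 10 mm thick, stands 35 mm high over the outer face along the line y = -113 mm.
- lid_edge (a point): Middle of the lid's free edge, 226 mm from the hinge, in mid thickness; axes as lid_hinge.
- lock (a joint): Key lock barrel, rad, clockwise from above: 0 is off, 0.75 is run (end stop). It stays where it is left, by friction (0.04 N m). Starts at 0.
- key (a joint): Sprung further turn of the key in the barrel, rad, clockwise from above: 0 at rest, 0.60 is start (end stop). Return spring with preload: 0.08 N m at 0, 0.14 N m at 0.60. So turning the key first turns the barrel from off to run (0.75), then the spring part to start: 1.35 rad in all; let go at start it springs back by 0.60 and stays at run.
- key_grip (a point): Middle of the orange key's grip, about 175 mm above the bench, on the vertical turning axis, which is at x = -30, y = -180 mm of the washer. The grip is a plate standing upright, 44 mm wide along this frame's x, 10 mm thick along its y, 45 mm tall (from 22 mm below to 22 mm above this point). At off its x is the washer's x; the frame turns with the key. Below it a round steel collar, 38 mm across, reaches 134 mm above the bench.
- hub: Purple wheel hub standing upright, 58 mm across, 112 mm tall; origin at centre of its underside. Leave alone.
- grease: White grease jar with red cap, 68 mm across, 75 mm tall; origin at centre of underside. Leave alone.
- spanner: Steel spanner lying on the bench beyond the washer, 190 mm long; origin near its middle. Leave alone.
- bin: Orange open parts bin, 130 x 160 mm, 60 mm tall; origin at centre of underside. Leave alone.

How it is judged:
By the outcome, as a careful person would: the job done as asked, in the order asked, and still so for the second after the job is handed in, with the robot touching nothing.
It also fails if it takes over 72 s, if anything falls off the work surface, if the arm or the gripper's body presses on something with over 40 N, if the wrist force passes 120 N, or if a joint passes its speed limit or range.

## Working session

There is one attempt and no reset: what is moved stays moved. The work goes in short steps, Python scripts to look and compute and a tool call to move; the robot and the scene stay as the last step left them, time stands still between calls to the robot, and variables do not carry over. Pictures are saved under pics/ and viewed, about 8 in all and at most 12, crops included, and the job is handed in when it is done.

Besides the shell and the picture viewer there is one more tool, called after ">>>" by a JSON object that holds its "api" and its "payload". carry_out: Moves the arm, as the interface text tells. Its arguments: {"type":"object","properties":{"moves":{"type":"array","items":{"type":"array","items":{"type":"number"}}},"grip":{"type":"number"},"force":{"type":"number"}},"required":["moves"]}

```bash
mkdir -p pics
cat > h.py <<'E'
import numpy as np, cv2
from workcell import manip, read_camera, order
from scipy.spatial.transform import Rotation as R
def cam(n):
    c=read_camera(n); im=c["image"]; h,w=im.shape[:2]
    f=h/2/np.tan(np.radians(c["fov_y"])/2)
    Rm=R.from_rotvec(np.ravel(c["rvec"])).as_matrix(); t=np.ravel(c["tvec"])
    v,u=np.mgrid[:h,:w]; z=c["z_map"]
    P=np.stack([(u-c["cx"])/f*z,(v-c["cy"])/f*z,z],-1)
    W=(P-t)@Rm; W[z==0]=np.nan
    def ray(u,v,zz):
        d=np.array([(u-c["cx"])/f,(v-c["cy"])/f,1])@Rm; o=-t@Rm
        return o+d*(zz-o[2])/d[2]
    return dict(im=im,W=W,ray=ray,hsv=cv2.cvtColor(im,cv2.COLOR_RGB2HSV),f=f,o=-t@Rm)
def save(im,n): cv2.imwrite("pics/"+n,cv2.cvtColor(im,cv2.COLOR_RGB2BGR))
E
python3 - <<'E'
from h import *
a=cam("top");b=cam("scene")
save(a["im"],"top0.png");save(b["im"],"scene0.png")
print(a["o"],b["o"]);s=manip.observe();print(s)
E
```

```text
[0.45844733 0.07084722 1.41651706] [ 1.17821426 -0.25963178  0.9428412 ]
{'time': 0.1, 'qpos': array([ 1.18487891e+00,  2.21151926e-01,  1.52747971e+00,  1.05530631e-06,
        1.39470998e+00, -1.26100344e-01]), 'joint_velocities': array([ 0.00066566, -0.00262458, -0.00227743,  0.00017628,  0.0002785 ,
        0.00015573]), 'joint_efforts': array([ 1.34582151e-03, -4.95940840e+01, -3.88518262e+01,  7.01439986e-02,
        5.15217427e-02, -2.83392296e-06]), 'position': array([0.16035816, 0.60350467, 0.22155276]), 'eef_rot': array([-0.43132688,  0.56109232,  0.43070298,  0.56002453]), 'force': array([ 0.04841446, -0.12790708, -0.2434214 ]), 'torque': array([ 0.0354707 ,  0.01094699, -0.01710406]), 'width': 0.08714423439923526}
```

View pics/top0.png

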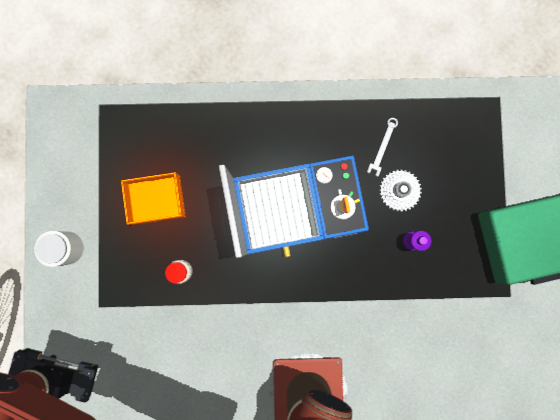

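View pics/scene0.png

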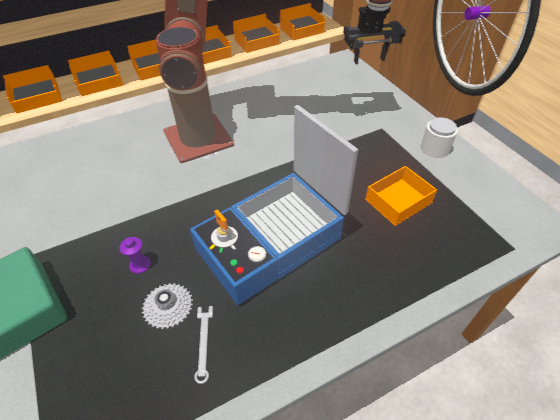

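Top view: world +x is up and +y left. The cassette is at about (402,188), hub (420,241), washer tank (278,210), key (343,205), lid upright at (230,210). The scene view agrees.

Run:
```python
from h import *
def blob(m):
    n,l,s,c=cv2.connectedComponentsWithStats(m.astype(np.uint8)); 
    return l==1+np.argmax(s[1:,4])
for n in("top","scene"):
    a=cam(n);W=a["W"];H=a["hsv"];z=W[...,2]
    blue=(H[...,0]>100)&(H[...,0]<120)&(H[...,1]>120)&(abs(z-.11)<.008)
    p=W[blob(blue)][:,:2].astype(np.float32)
    r=cv2.minAreaRect(p*1000);print(n,"washer rect",r,len(p));print(cv2.boxPoints(r).round())
    cx,cy=(402,188) if n=="top" else (166,303)
    v,u=np.mgrid[:420,:560]; near=np.hypot(u-cx,v-cy)<32
    ground=np.nanmedian(z[near&(H[...,2]<60)]);print("bench z",ground)
    cas=blob(near&(z>.001+ground-0)&(z<.06)&(H[...,2]>70)) if 1 else 0
    q=W[cas&(z<.03)];print("cas circ",cv2.minEnclosingCircle((q[:,:2]*1000).astype(np.float32)),np.nanmean(q,0))
    q=W[near&(z>.030)&(z<.06)];print("drum",cv2.minEnclosingCircle((q[:,:2]*1000).astype(np.float32)),q.mean(0),len(q))
    org=(H[...,0]>5)&(H[...,0]<25)&(H[...,1]>150)&(z>.135)&(z<.21)&(W[...,1]<.3)&(W[...,0]>.3)
    q=W[org];print("key",q.mean(0),q.min(0),q.max(0),len(q))
    t=q[q[:,2]>.19] if n=="top" else q
    if len(t)>3: print("keyrect",cv2.minAreaRect((t[:,:2]*1000).astype(np.float32)))
    pu=(H[...,0]>130)&(H[...,0]<150)&(H[...,1]>150)&(z>.05)&(z<.13)&(W[...,1]<.1)&(W[...,0]>.3)
    q=W[pu];print("hub",q.mean(0),q.min(0),q.max(0))
    q=W[(z>.125)&(W[...,0]>.38)&(W[...,0]<.75)&(W[...,1]>.12)&(W[...,1]<.4)&(H[...,1]<60)]
    print("lid",q.min(0),q.max(0)); k=q[q[:,2]>.33]; print(k.mean(0),k.min(0),k.max(0))
```

```text
top washer rect ((559.54931640625, 12.439605712890625), (219.3624725341797, 348.5747375488281), 9.61124038696289) 1772
[[ 422.  166.]
 [ 481. -178.]
 [ 697. -141.]
 [ 639.  203.]]
bench z 0.0008723429448690103
cas circ ((603.6428833007812, -299.4032287597656), 66.06942749023438) [ 0.60133644 -0.29503592  0.01201588]
drum ((603.86669921875, -297.76873779296875), 24.81075096130371) [ 0.60292374 -0.29669315  0.04195631] 215
key [ 0.54666439 -0.10383124  0.19280993] [ 0.52777663 -0.11165547  0.16267402] [ 0.56766752 -0.09757139  0.20322902] 60
keyrect ((547.7180786132812, -104.8331527709961), (39.798892974853516, 9.800699234008789), 8.75877857208252)
hub [ 0.44799133 -0.32711485  0.09613714] [ 0.41978941 -0.35805248  0.08304169] [ 0.47450799 -0.30160051  0.11640724]
lid [0.42114309 0.16460917 0.12517366] [0.63859679 0.23205939 0.34916154]
[0.52921997 0.18832879 0.34231735] [0.42114309 0.1656401  0.33002365] [0.63859679 0.21373956 0.34916154]
scene washer rect ((558.553466796875, 12.729888916015625), (222.4049835205078, 350.6911926269531), 9.704327583312988) 1687
[[ 419.  167.]
 [ 478. -179.]
 [ 698. -141.]
 [ 639.  204.]]
bench z nan
  return np.nanmean(a, axis, out=out, keepdims=keepdims)
Traceback (most recent call last):
ValueError: attempt to get argmax of an empty sequence
```

>>> {"api": "carry_out", "payload": {"moves": [[-1,0,0,0.1,0,0],[-1,0,0,0.1,0,0],[-1,0,0,0.1,0,0],[-1,0,0,0.1,0,0],[0,0,0,0.11,0,0],[0,0,0,0.11,0,0],[0,0,0,0.11,0,0]], "grip": 1, "force": 45}}

```text
time: 1.08
position: [0.1602, 0.6031, 0.4259]
eef_rot: [-0.047, 0.707, 0.043, 0.705]
force: [0.3, 0.2, -1.3]
width: 0.0869
```

```bash
cat > d.py <<'E'
# usage: d.py x y z  | d.py w wx wy z (washer frame, mm) : delta in tool units
import sys
from h import *
YAW=np.radians(9.65); O=np.array([.5475,.0768,0])
def wpt(x,y,z): return O+R.from_euler("z",YAW).apply([x/1000,y/1000,z/1000])
s=manip.observe(); Rt=R.from_quat(s["eef_rot"]); p=s["position"]
a=sys.argv[1:]
T=wpt(*map(float,a[1:4])) if a[0]=="w" else np.array(list(map(float,a[:3])))
want=R.from_matrix(np.array([[0,0,-1],[-np.sin(YAW),np.cos(YAW),0],[np.cos(YAW),np.sin(YAW),0]]).T)
print("t",s["time"],"pos",p,"washer mm",(R.from_euler("z",-YAW).apply(p-O)*1000).round(1),"q",s["qpos"].round(2),"width",s["width"],"F",s["force"].round(1))
print("target",T.round(4),"delta units",(Rt.inv().apply(T-p)/.05).round(3),"turn units to washer-aligned",((Rt.inv()*want).as_rotvec()/(np.pi/2)).round(3))
E
python3 d.py .6035 -.2975 .25
```

```text
t 1.075 pos [0.16017884 0.60310585 0.42588252] washer mm [-293.6  583.8  425.9] q [1.18 0.18 1.2  0.   1.77 1.06] width 0.08693292218309928 F [ 0.3  0.2 -1.3]
target [ 0.6035 -0.2975  0.25  ] delta units [  3.591 -18.976   6.514] turn units to washer-aligned [-0.026 -0.002  0.003]
```

>>> {"api": "carry_out", "payload": {"moves": [[0,-0.5,0.2,-0.026,0,0],[0,-0.95,0.33,0,0,0],[0,-0.95,0.33,0,0,0],[0,-0.95,0.33,0,0,0],[0,-0.95,0.33,0,0,0],[0,-0.95,0.33,0,0,0],[0,-0.95,0.33,0,0,0],[0,-0.95,0.33,0,0,0],[0,-0.95,0.33,0,0,0],[0,-0.95,0.33,0,0,0]]}}

```text
time: 2.33
position: [0.3953, 0.1723, 0.4252]
eef_rot: [-0.064, 0.705, 0.059, 0.704]
force: [0.2, 0.1, 0.4]
width: 0.0866
```

>>> {"api": "carry_out", "payload": {"moves": [[0,-0.95,0.33,0,0,0],[0,-0.95,0.33,0,0,0],[0,-0.95,0.33,0,0,0],[0,-0.95,0.33,0,0,0],[0,-0.95,0.33,0,0,0],[0,-0.95,0.33,0,0,0],[0,-0.95,0.33,0,0,0],[0,-0.95,0.33,0,0,0],[0,-0.5,0.2,0,0,0],[0,0,0,0,0,0]]}}

```text
time: 3.58
position: [0.6098, -0.2193, 0.4242]
eef_rot: [-0.061, 0.706, 0.058, 0.703]
force: [-0.6, 0.6, -0.2]
width: 0.0869
```

```bash
python3 d.py .6035 -.2975 .07
```

```text
t 3.575 pos [ 0.60981211 -0.21929803  0.42416808] washer mm [  11.8 -302.4  424.2] q [-0.46  0.24  1.14 -0.01  1.77 -0.63] width 0.08694185548778201 F [-0.6  0.6 -0.2]
target [ 0.6035 -0.2975  0.07  ] delta units [ 7.091 -1.491 -0.354] turn units to washer-aligned [ 0.    -0.003  0.003]
```

>>> {"api": "carry_out", "payload": {"moves": [[0.9,-0.5,-0.12,0,0,0],[0.9,-0.5,-0.12,0,0,0],[0.9,-0.5,-0.12,0,0,0],[0.9,0,0,0,0,0],[0.9,0,0,0,0,0],[0.9,0,0,0,0,0],[0.9,0,0,0,0,0],[0,0,0,0,0,0]]}}

```text
time: 4.58
position: [0.6033, -0.2915, 0.1044]
eef_rot: [-0.063, 0.705, 0.06, 0.704]
force: [-0.5, -0.5, -0.2]
width: 0.087
```

```bash
python3 d.py .6035 -.2975 .023
python3 - <<'E'
from h import *
a=cam("top");b=cam("scene")
x=cv2.resize(a["im"][120:260,310:460],(560,524));y=cv2.resize(b["im"][190:370,80:280],(560,504))[:504]
save(np.hstack([cv2.resize(x,(400,400)),cv2.resize(y,(400,400))]),"p3.png")
E
```

```text
t 4.575 pos [ 0.60333365 -0.29154455  0.10440692] washer mm [  -6.7 -372.5  104.4] q [-0.57  0.42  1.5  -0.    1.21 -0.74] width 0.08696307493481656 F [-0.5 -0.5 -0.2]
target [ 0.6035 -0.2975  0.023 ] delta units [ 1.629 -0.112 -0.016] turn units to washer-aligned [ 0.004 -0.     0.002]
```

View pics/p3.png

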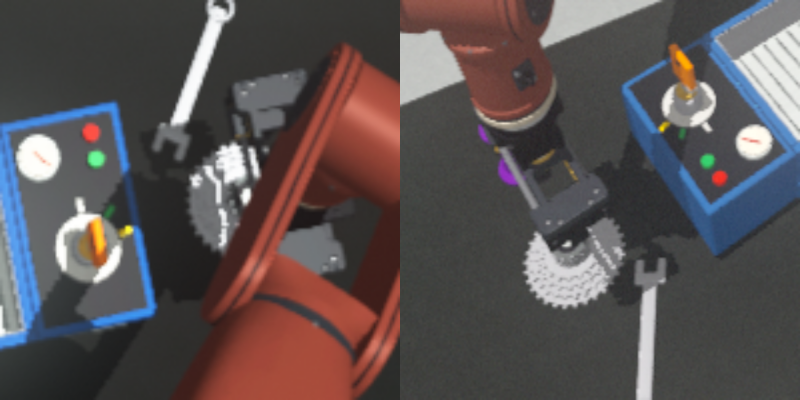

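The gripper is centred over the cassette (right half, about (575,245)), and the hub behind it has clearance.

>>> {"api": "carry_out", "payload": {"moves": [[0.5,-0.11,0,0,0,0],[0.5,0,0,0,0,0],[0.35,0,0,0,0,0],[0.15,0,0,0,0,0],[0,0,0,0,0,0]]}}

```text
time: 5.3
position: [0.6141, -0.3041, 0.04]
eef_rot: [-0.068, 0.698, 0.055, 0.711]
force: [-0.6, -0.5, -0.3]
width: 0.0869
```

```bash
python3 d.py .6035 -.2975 .023
```

```text
t 5.3 pos [ 0.61405142 -0.30408316  0.03997308] washer mm [   1.8 -386.6   40. ] q [-0.57  0.51  1.51 -0.    1.09 -0.75] width 0.08685718259911697 F [-0.6 -0.5 -0.3]
target [ 0.6035 -0.2975  0.023 ] delta units [ 0.333  0.173 -0.191] turn units to washer-aligned [0.004 0.011 0.013]
```

>>> {"api": "carry_out", "payload": {"moves": [[0,0.17,-0.19,0,0.011,0.013],[0.12,0,0,0,0,0],[0,0,0,0,0,0]]}}

```text
time: 5.68
position: [0.6034, -0.2975, 0.0352]
eef_rot: [-0.062, 0.704, 0.062, 0.705]
force: [-0.5, 0.6, -0.6]
width: 0.087
```

```bash
python3 d.py .6035 -.2975 .023
```

```text
t 5.675 pos [ 0.60343458 -0.29752441  0.03521426] washer mm [  -7.6 -378.4   35.2] q [-0.58  0.51  1.52  0.    1.11 -0.75] width 0.08698620849346235 F [-0.5  0.6 -0.6]
target [ 0.6035 -0.2975  0.023 ] delta units [0.244 0.    0.001] turn units to washer-aligned [ 0.004  0.    -0.   ]
```

>>> {"api": "carry_out", "payload": {"moves": [[0.12,0,0,0,0,0],[0.12,0,0,0,0,0],[0,0,0,0,0,0]]}}

```text
time: 6.05
position: [0.6037, -0.2976, 0.0227]
eef_rot: [-0.062, 0.704, 0.062, 0.705]
force: [0.4, 0.8, -0.3]
width: 0.087
```

```bash
python3 d.py .6035 -.2975 .023
```

```text
t 6.05 pos [ 0.6036783  -0.29761576  0.02265213] washer mm [  -7.4 -378.5   22.7] q [-0.58  0.53  1.53  0.    1.09 -0.75] width 0.08701603690567539 F [ 0.4  0.8 -0.3]
target [ 0.6035 -0.2975  0.023 ] delta units [-0.007  0.003 -0.003] turn units to washer-aligned [0.004 0.    0.   ]
```

>>> {"api": "carry_out", "payload": {"moves": [[0,0,0,0,0,0],[0,0,0,0,0,0],[0,0,0,0,0,0],[0,0,0,0,0,0],[0,0,0,0,0,0],[0,0,0,0,0,0]], "grip": 0, "force": 50}}

```text
time: 6.8
position: [0.6039, -0.2978, 0.023]
eef_rot: [-0.062, 0.704, 0.061, 0.705]
force: [0.6, -0.5, 0.2]
width: 0.0469
```

>>> {"api": "carry_out", "payload": {"moves": [[-0.1,0,0,0,0,0],[-0.2,0,0,0,0,0],[-0.4,0,0,0,0,0],[-0.5,0,0,0,0,0],[-0.5,0,0,0,0,0],[-0.5,0,0,0,0,0],[0,0,0,0,0,0]]}}

```text
time: 7.68
position: [0.604, -0.2977, 0.1416]
eef_rot: [-0.062, 0.703, 0.061, 0.705]
force: [-0.5, 0.2, -2.6]
width: 0.0467
```

```bash
python3 d.py w 0 0 320
```

```text
t 7.675 pos [ 0.60397222 -0.29773896  0.14155852] washer mm [  -7.1 -378.7  141.6] q [-0.58  0.39  1.47  0.    1.28 -0.75] width 0.04673980930953409 F [-0.5  0.2 -2.6]
target [0.5475 0.0768 0.32  ] delta units [-3.582  7.567  0.2  ] turn units to washer-aligned [0.004 0.002 0.001]
```

>>> {"api": "carry_out", "payload": {"moves": [[-0.65,0,0,0,0,0],[-0.65,0,0,0,0,0],[-0.65,0,0,0,0,0],[-0.65,0.1,0,0,0,0],[0,0.5,0,0,0,0],[0,0.7,0,0,0,0],[0,0.7,0,0,0,0],[0,0.7,0,0,0,0],[0,0.7,0.1,0,0,0],[0,0.7,0.1,0,0,0]]}}

```text
time: 8.93
position: [0.5727, -0.0889, 0.2677]
eef_rot: [-0.058, 0.707, 0.062, 0.702]
force: [0.0, -0.1, -3.6]
width: 0.0469
```

>>> {"api": "carry_out", "payload": {"moves": [[0,0.7,0,0,0,0],[0,0.7,0,0,0,0],[0,0.7,0,0,0,0],[0,0.7,0,0,0,0],[0,0.3,0,0,0,0],[0,0,0,0,0,0]]}}

```text
time: 9.68
position: [0.5424, 0.071, 0.2642]
eef_rot: [-0.059, 0.709, 0.063, 0.7]
force: [0.1, 0.8, -3.1]
width: 0.0469
```

```bash
python3 d.py w 0 0 70
```

```text
t 9.675 pos [0.54236417 0.07095751 0.26415742] washer mm [ -6.   -4.9 264.2] q [-0.02  0.02  1.67  0.    1.47 -0.19] width 0.046914985610718454 F [ 0.1  0.8 -3.1]
target [0.5475 0.0768 0.07  ] delta units [3.882 0.069 0.171] turn units to washer-aligned [ 0.003 -0.008 -0.005]
```

>>> {"api": "carry_out", "payload": {"moves": [[0,0.07,0.17,0,-0.008,-0.005],[0.5,0,0,0,0,0],[0.5,0,0,0,0,0],[0.5,0,0,0,0,0],[0.5,0,0,0,0,0],[0.5,0,0,0,0,0],[0.4,0,0,0,0,0],[0.2,0,0,0,0,0],[0,0,0,0,0,0]]}}

```text
time: 10.8
position: [0.5578, 0.0666, 0.1047]
eef_rot: [-0.059, 0.702, 0.055, 0.708]
force: [0.9, -0.3, -3.1]
width: 0.0468
```

```bash
python3 d.py w 0 0 68;  python3 - <<'E'
from h import *
a=cam("top");b=cam("scene")
x=a["im"][120:300,180:400];y=b["im"][80:320,160:400]
save(np.hstack([cv2.resize(x,(400,400)),cv2.resize(y,(400,400))]),"p4.png")
E
```

```text
t 10.8 pos [0.55779845 0.06659595 0.10466369] washer mm [  8.4 -11.8 104.7] q [-0.02  0.18  1.81 -0.01  1.15 -0.18] width 0.046847140356359375 F [ 0.9 -0.3 -3.1]
target [0.5475 0.0768 0.068 ] delta units [ 0.73   0.24  -0.176] turn units to washer-aligned [-0.004  0.005  0.004]
```

View pics/p4.png

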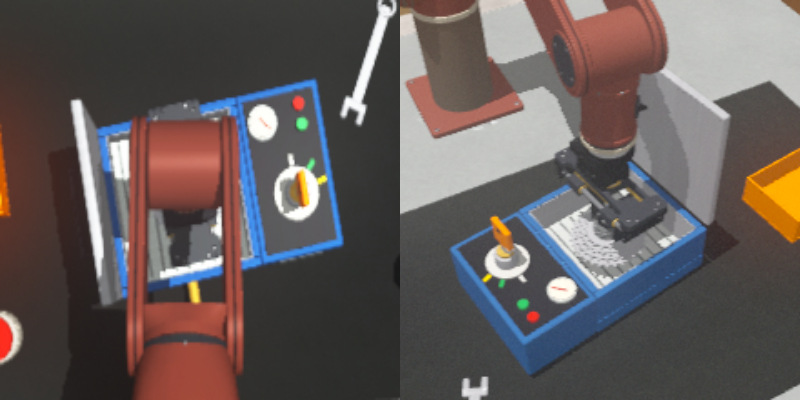

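The cassette is held level inside the tank walls, above the floor, and the hand is clear of the lid.

>>> {"api": "carry_out", "payload": {"moves": [[0,0.24,-0.17,-0.004,0.005,0.004],[0.15,0,0,0,0,0],[0.15,0,0,0,0,0],[0.15,0,0,0,0,0],[0.12,0,0,0,0,0],[0,0,0,0,0,0]]}}

```text
time: 11.65
position: [0.549, 0.0783, 0.0774]
eef_rot: [-0.06, 0.703, 0.06, 0.706]
force: [-0.3, -0.4, -2.3]
width: 0.0473
```

```bash
python3 d.py w 0 0 68
```

```text
t 11.65 pos [0.54895203 0.07834994 0.07736552] washer mm [ 1.7  1.3 77.4] q [-0.    0.2   1.84 -0.    1.1  -0.17] width 0.04725187288621727 F [-0.3 -0.4 -2.3]
target [0.5475 0.0768 0.068 ] delta units [ 0.187 -0.025 -0.035] turn units to washer-aligned [0.001 0.003 0.001]
```

>>> {"api": "carry_out", "payload": {"moves": [[0.1,0,0,0,0.003,0],[0.04,0,0,0,0,0],[0,0,0,0,0,0]]}}

```text
time: 12.02
position: [0.5493, 0.0782, 0.07]
eef_rot: [-0.06, 0.704, 0.059, 0.705]
force: [-0.3, 0.9, -3.2]
width: 0.0469
```

>>> {"api": "carry_out", "payload": {"moves": [[0.03,0,0,0,0,0],[0.02,0,0,0,0,0],[0,0,0,0,0,0]]}}

```text
time: 12.4
position: [0.5497, 0.0782, 0.068]
eef_rot: [-0.06, 0.704, 0.059, 0.705]
force: [0.2, 0.6, -3.2]
width: 0.047
```

Still carrying about 3 N; go on in 1 mm steps until contact.

>>> {"api": "carry_out", "payload": {"moves": [[0.02,0,0,0,0,0],[0,0,0,0,0,0]]}}

```text
time: 12.65
position: [0.55, 0.0782, 0.0681]
eef_rot: [-0.06, 0.704, 0.059, 0.705]
force: [0.7, 0.2, -4.2]
width: 0.047
```

>>> {"api": "carry_out", "payload": {"moves": [[0.02,0,0,0,0,0],[0,0,0,0,0,0]]}}

```text
time: 12.9
position: [0.5502, 0.0782, 0.068]
eef_rot: [-0.06, 0.704, 0.059, 0.705]
force: [-0.9, -0.5, -2.8]
width: 0.0471
```

>>> {"api": "carry_out", "payload": {"moves": [[0.05,0,0,0,0,0],[0,0,0,0,0,0]]}}

```text
time: 13.15
position: [0.5506, 0.0782, 0.0682]
eef_rot: [-0.06, 0.704, 0.059, 0.705]
force: [-0.5, 0.8, -3.6]
width: 0.0469
```

>>> {"api": "carry_out", "payload": {"moves": [[0.06,0,0,0,0,0]]}}

```text
time: 13.28
position: [0.551, 0.0782, 0.0678]
eef_rot: [-0.061, 0.704, 0.059, 0.705]
force: [-16.9, -1.0, 34.4]
width: 0.0467
```

```bash
python3 d.py w 0 0 68; python3 -c "
from h import *
for i in range(4):
    cam('top'); s=manip.observe(); print(s['position'].round(4),s['force'].round(2))"
```

```text
t 13.275 pos [0.5510098  0.07823565 0.06778459] washer mm [ 3.7  0.8 67.8] q [ 0.    0.22  1.84 -0.    1.08 -0.17] width 0.04670311041882082 F [-16.9  -1.   34.4]
target [0.5475 0.0768 0.068 ] delta units [-0.004 -0.016 -0.074] turn units to washer-aligned [0.001 0.001 0.001]
[0.551  0.0782 0.0679] [-10.66   0.54  21.01]
[0.551  0.0782 0.0678] [-9.82 -1.13 21.08]
[0.551  0.0782 0.0678] [-9.98  0.12 20.47]
[0.551  0.0782 0.0679] [-9.05 -0.42 21.03]
```

On the floor at TCP z = 0.068. Relax, release and withdraw.

>>> {"api": "carry_out", "payload": {"moves": [[0,0,0,0,0,0],[0,0,0,0,0,0]]}}

```text
time: 13.72
position: [0.5514, 0.0782, 0.068]
eef_rot: [-0.061, 0.703, 0.059, 0.706]
force: [-0.0, -0.5, -0.3]
width: 0.0471
```

>>> {"api": "carry_out", "payload": {"moves": [[0,0,0,0,0,0],[0,0,0,0,0,0],[0,0,0,0,0,0],[0,0,0,0,0,0]], "grip": 1}}

```text
time: 14.22
position: [0.5519, 0.0782, 0.0674]
eef_rot: [-0.061, 0.703, 0.059, 0.706]
force: [0.3, 0.1, 0.6]
width: 0.0787
```

>>> {"api": "carry_out", "payload": {"moves": [[-0.2,0,0,0,0,0],[-0.5,0,0,0,0,0],[-0.8,0,0,0,0,0],[-0.9,0,0,0,0,0],[-0.9,0,0,0,0,0],[-0.9,0,0,0,0,0],[-0.9,0,0,0,0,0],[-0.9,-0.2,0,0,0,0],[-0.7,0,0,0,0,0],[0,0,0,0,0,0]]}}

```text
time: 15.48
position: [0.5506, 0.0687, 0.4207]
eef_rot: [-0.061, 0.701, 0.059, 0.708]
force: [0.1, 0.1, 0.3]
width: 0.087
```

```bash
python3 d.py w 0 150 425;  python3 - <<'E'
from h import *
b=cam("scene")
z=b["W"][...,2];q=b["W"][(z>.25)&(b["W"][...,0]>.4)&(b["W"][...,0]<.66)&(b["W"][...,1]>.12)&(b["W"][...,1]<.3)&(b["hsv"][...,1]<60)]
for lo in (.26,.29,.32): 
  k=q[(q[:,2]>lo)&(q[:,2]<lo+.02)]; 
  if len(k): print(lo,(R.from_euler("z",-9.65,degrees=True).apply(k-[.5475,.0768,0])*1000)[:,1].round().min(), np.median((R.from_euler("z",-9.65,degrees=True).apply(k-[.5475,.0768,0])*1000)[:,1]).round(),len(k))
save(cv2.resize(b["im"][60:330,150:420],(600,600)),"p5.png")
E
```

```text
t 15.475 pos [0.5506094  0.06872336 0.42072358] washer mm [  1.7  -8.5 420.7] q [-0.02 -0.01  1.41 -0.    1.73 -0.19] width 0.086969611114767 F [0.1 0.1 0.3]
target [0.5224 0.2247 0.425 ] delta units [-0.097  3.169 -0.029] turn units to washer-aligned [0.001 0.007 0.002]
0.26 105.0 108.0 358
0.29 105.0 107.0 343
0.32 104.0 107.0 376
```

View pics/p5.png

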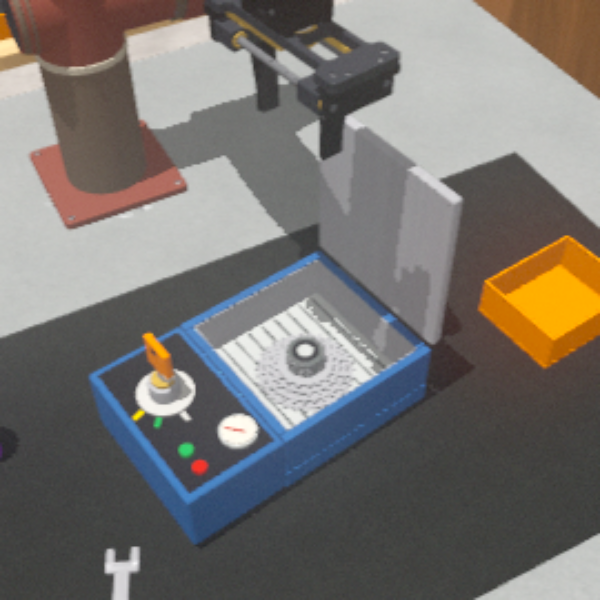

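The cassette lies flat, small cogs up, in the tank (about (305,360)); the lid is upright with the gripper above it. Next I close the fingers and go behind the lid.

>>> {"api": "carry_out", "payload": {"moves": [[-0.1,0.5,0.2,0,0.007,0],[0,0.7,0.2,0,0,0],[0,0.7,0,0,0,0],[0,0.7,0,0,0,0],[0,0.7,0,0,0,0],[0,0.2,0,0,0,0],[0,0,0,0,0,0]], "grip": 0, "force": 10}}

```text
time: 16.4
position: [0.5365, 0.2482, 0.4111]
eef_rot: [-0.062, 0.712, 0.057, 0.697]
force: [-0.1, -0.2, 0.3]
width: 0.0248
```

```bash
python3 d.py w 20 158 303
```

```text
t 16.4 pos [0.53646586 0.24815513 0.41110269] washer mm [ 17.8 170.8 411.1] q [ 0.3   0.11  1.31 -0.    1.75  0.13] width 0.024774794859381284 F [-0.1 -0.2  0.3]
target [0.5407 0.2359 0.303 ] delta units [ 2.162 -0.245  0.091] turn units to washer-aligned [-0.    -0.014  0.003]
```

>>> {"api": "carry_out", "payload": {"moves": [[0,-0.2,0,0,-0.014,0.003],[0.5,0,0,0,0,0],[0.5,0,0,0,0,0],[0.5,0,0,0,0,0],[0.5,0,0,0,0,0],[0.1,0,0,0,0,0],[0,0,0,0,0,0]]}}

```text
time: 17.27
position: [0.5414, 0.2261, 0.3049]
eef_rot: [-0.056, 0.702, 0.055, 0.708]
force: [0.7, -0.3, 0.2]
width: 0.0007
```

```bash
python3 d.py w 20 133 305
```

```text
t 17.275 pos [0.5413869  0.22612065 0.30490778] washer mm [ 19.  148.2 304.9] q [ 0.26  0.08  1.53 -0.    1.52  0.11] width 0.000685444983968144 F [ 0.7 -0.3  0.2]
target [0.5449 0.2113 0.305 ] delta units [-0.001 -0.304  0.023] turn units to washer-aligned [-0.007  0.005  0.002]
```

>>> {"api": "carry_out", "payload": {"moves": [[0,-0.3,0,0,0,0],[0,-0.32,0,0,0,0],[0.02,-0.34,0,0,0,0],[0.06,-0.32,0,0,0,0],[0.08,-0.32,0,0,0,0],[0.12,-0.32,0,0,0,0]]}}

```text
time: 18.02
position: [0.5587, 0.1259, 0.2939]
eef_rot: [-0.056, 0.7, 0.056, 0.71]
force: [0.4, 2.4, -0.9]
width: 0.0003
```

```bash
python3 d.py w 20 37 285
```

```text
t 18.025 pos [0.55867757 0.12585866 0.29386413] washer mm [ 19.2  46.5 293.9] q [ 0.08  0.05  1.59  0.    1.5  -0.07] width 0.000332944573362222 F [ 0.4  2.4 -0.9]
target [0.561  0.1166 0.285 ] delta units [ 0.178 -0.19   0.015] turn units to washer-aligned [-0.007  0.009  0.   ]
```

>>> {"api": "carry_out", "payload": {"moves": [[0.14,-0.22,0,0,0.008,0],[0.16,-0.28,0,0,0,0],[0.2,-0.28,0,0,0,0],[0.22,-0.24,0,0,0,0],[0.24,-0.24,0,0,0,0],[0.26,-0.2,0,0,0,0]]}}

```text
time: 18.77
position: [0.5715, 0.0475, 0.229]
eef_rot: [-0.056, 0.704, 0.055, 0.706]
force: [0.2, 1.0, 1.4]
width: 0.0005
```

```bash
python3 d.py w 20 -35 218
```

```text
t 18.775 pos [0.57153516 0.04747475 0.22901884] washer mm [ 18.8 -32.9 229. ] q [-0.05  0.09  1.66 -0.    1.39 -0.21] width 0.0004936571683660574 F [0.2 1.  1.4]
target [0.5731 0.0456 0.218 ] delta units [ 0.221 -0.04   0.025] turn units to washer-aligned [-0.007  0.001  0.001]
```

>>> {"api": "carry_out", "payload": {"moves": [[0.24,-0.1,0,0,0,0],[0.28,-0.15,0,0,0,0],[0.3,-0.14,0,0,0,0],[0.3,-0.1,0,0,0,0],[0.3,-0.1,0,0,0,0],[0.2,-0.04,0,0,0,0]]}}

```text
time: 19.52
position: [0.5763, 0.0135, 0.1414]
eef_rot: [-0.056, 0.705, 0.055, 0.705]
force: [0.6, -0.1, 1.5]
width: 0.0005
```

```bash
python3 d.py w 20 -64 124
```

```text
t 19.525 pos [0.57631712 0.01352616 0.14137857] washer mm [ 17.8 -67.2 141.4] q [-0.11  0.18  1.73 -0.    1.23 -0.27] width 0.00047490090095080126 F [ 0.6 -0.1  1.5]
target [0.5779 0.0171 0.124 ] delta units [0.347 0.065 0.043] turn units to washer-aligned [-0.008  0.     0.001]
```

>>> {"api": "carry_out", "payload": {"moves": [[0.15,0,0,0,0,0],[0.12,0,0,0,0,0],[0.06,0,0,0,0,0]]}}

```text
time: 19.9
position: [0.5762, 0.0131, 0.1242]
eef_rot: [-0.056, 0.705, 0.054, 0.705]
force: [-7.0, 0.2, 18.6]
width: 0.0004
```

>>> {"api": "carry_out", "payload": {"moves": [[0.04,0,0,0,0,0]]}}

```text
time: 20.02
position: [0.5762, 0.0132, 0.1243]
eef_rot: [-0.057, 0.705, 0.054, 0.705]
force: [-9.0, 0.1, 18.0]
width: 0.0006
```

The lid bottoms out at tip height 124 mm with 18 N. Next: raise, open and turn the jaws to straddle the key.

>>> {"api": "carry_out", "payload": {"moves": [[-0.3,0,0,0,0,0],[-0.9,0,0,-0.1,0,0],[-0.9,0,0,-0.115,0,0],[-0.7,0,0,-0.115,0,0],[0,0,0,-0.115,0,0],[0,0,0,-0.115,0,0],[0,0,0,-0.115,0,0],[0,0,0,-0.115,0,0],[0,0,0,-0.115,0,0],[0,0,0,-0.1,0,0]], "grip": 1}}

```text
time: 21.28
position: [0.5789, 0.0153, 0.2791]
eef_rot: [0.556, -0.44, -0.547, -0.444]
force: [0.1, 0.5, 0.2]
width: 0.0856
```

```bash
sed -i 's/,"turn units/,"turn to key-aligned",((Rt.inv()*R.from_euler("z",np.pi\/2)*want).as_rotvec()\/(np.pi\/2)).round(3),"turn units/' d.py; python3 d.py w -30 -180 240
python3 - <<'E'
from h import *
Ri=R.from_euler("z",-9.65,degrees=True)
for n in("top","scene"):
    a=cam(n);W=a["W"];H=a["hsv"];z=W[...,2]
    L=Ri.apply((W.reshape(-1,3)-[.5475,.0768,0]))*1000; L=L.reshape(W.shape)
    org=(H[...,0]>5)&(H[...,0]<25)&(H[...,1]>150)&(z>.15)&(z<.21)&(np.hypot(L[...,0]+30,L[...,1]+180)<40)
    q=L[org]
    if len(q)>5: print(n,"key washer",cv2.minAreaRect(q[:,:2].astype(np.float32)),q.min(0),q.max(0))
    m=(abs(L[...,0])<105)&(L[...,1]<100)&(L[...,1]>-105)&(z>.10)&(z<.14)&(H[...,1]<60)
    q=L[m]
    if len(q)>20: print("lid plane z=",np.linalg.lstsq(np.c_[q[:,:2],np.ones(len(q))],q[:,2],rcond=None)[0],len(q))
    if n=="scene": save(cv2.resize(a["im"][120:320,150:370],(660,600)),"p6.png")
E
```

```text
t 21.275 pos [0.57890647 0.01533723 0.27909689] washer mm [ 20.7 -65.9 279.1] q [-0.11  0.07  1.59 -0.    1.47 -1.9 ] width 0.08558918788924101 F [0.1 0.5 0.2]
target [ 0.5481 -0.1057  0.24  ] delta units [ 0.782  1.137 -2.224] turn to key-aligned [ 0.032 -0.004  0.008] turn units to washer-aligned [1.032 0.003 0.009]
top key washer ((-33.162353515625, -180.75254821777344), (8.51140022277832, 34.62965774536133), 81.4189224243164) [ -50.10359679 -184.09882761  187.6478251 ] [ -16.15645217 -174.34136036  201.22098543]
lid plane z= [-5.42656219e-04  2.31817674e-04  1.24100882e+02] 2349
scene key washer ((-28.378360748291016, -181.38035583496094), (42.96648406982422, 10.31006908416748), 0.9625170230865479) [ -49.8841563  -186.26266581  154.64662517] [  -6.91778871 -175.92510009  200.53745326]
lid plane z= [2.40409631e-05 4.85804300e-04 1.24648471e+02] 2633
```

View pics/p6.png

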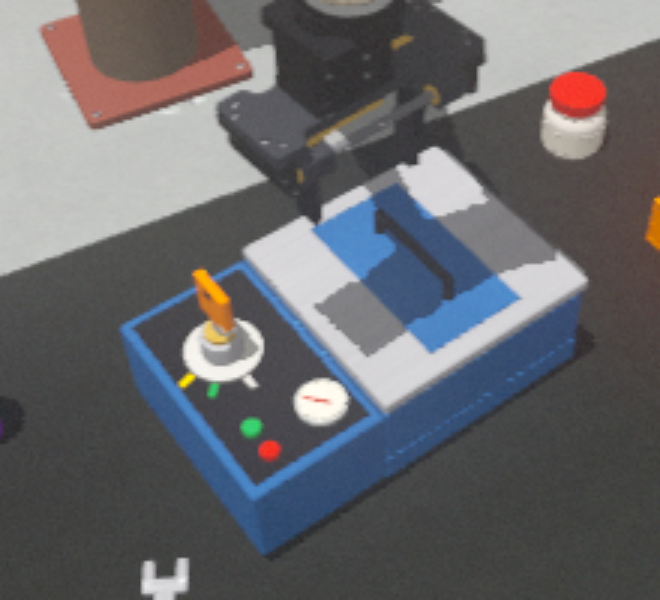

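The lid is flat shut (fitted plane at 124 mm, slope about 0). The key is at washer (-29,-181), still at off.

>>> {"api": "carry_out", "payload": {"moves": [[0,0.28,-0.55,0.032,0,0.008],[0,0.28,-0.55,0,0,0],[0,0.28,-0.55,0,0,0],[0,0.28,-0.55,0,0,0],[0,0,0,0,0,0]]}}

```text
time: 22.0
position: [0.5422, -0.1047, 0.2821]
eef_rot: [0.537, -0.463, -0.532, -0.462]
force: [-0.0, 0.1, 0.4]
width: 0.0874
```

```bash
python3 d.py w -29.5 -180.7 162
```

```text
t 22.0 pos [ 0.54222325 -0.10469557  0.28206237] washer mm [ -35.6 -178.   282.1] q [-0.33  0.01  1.65 -0.    1.48 -2.05] width 0.08738621881871157 F [-0.   0.1  0.4]
target [ 0.5487 -0.1063  0.162 ] delta units [ 2.402 -0.115 -0.034] turn to key-aligned [-0.015 -0.004  0.002] turn units to washer-aligned [ 0.985 -0.002  0.005]
```

>>> {"api": "carry_out", "payload": {"moves": [[0.2,-0.11,-0.03,-0.015,-0.004,0.002],[0.35,0,0,0,0,0],[0.35,0,0,0,0,0],[0.35,0,0,0,0,0],[0,0,0,0,0,0]]}}

```text
time: 22.62
position: [0.548, -0.1023, 0.2132]
eef_rot: [-0.539, 0.456, 0.542, 0.456]
force: [-0.6, -0.8, -0.4]
width: 0.0869
```

```bash
python3 d.py w -29.5 -180.7 162
```

```text
t 22.625 pos [ 0.54800514 -0.10226144  0.21322366] washer mm [ -29.5 -176.6  213.2] q [-0.33  0.07  1.71  0.    1.36 -2.07] width 0.08694613616247567 F [-0.6 -0.8 -0.4]
target [ 0.5487 -0.1063  0.162 ] delta units [ 1.024 -0.003 -0.085] turn to key-aligned [ 0.     0.002 -0.001] turn units to washer-aligned [ 1.     0.    -0.002]
```

>>> {"api": "carry_out", "payload": {"moves": [[0,0,-0.085,0,0,0],[0.25,0,0,0,0,0],[0.25,0,0,0,0,0],[0.25,0,0,0,0,0],[0.2,0,0,0,0,0],[0,0,0,0,0,0]]}}

```text
time: 23.38
position: [0.549, -0.1068, 0.163]
eef_rot: [-0.54, 0.456, 0.541, 0.456]
force: [-0.0, 0.4, 0.5]
width: 0.087
```

```bash
python3 d.py w -29.5 -180.7 162
```

```text
t 23.375 pos [ 0.54904484 -0.10680233  0.1630241 ] washer mm [ -29.3 -181.3  163. ] q [-0.33  0.12  1.76  0.    1.27 -2.07] width 0.08701857606101594 F [-0.   0.4  0.5]
target [ 0.5487 -0.1063  0.162 ] delta units [0.021 0.005 0.011] turn to key-aligned [ 0.     0.001 -0.001] turn units to washer-aligned [ 1.     0.    -0.002]
```

>>> {"api": "carry_out", "payload": {"moves": [[0,0,0,0,0,0],[0,0,0,0,0,0],[0,0,0,0,0,0],[0,0,0,0,0,0],[0,0,0,0,0,0],[0,0,0,0,0,0],[0,0,0,0,0,0]], "grip": 0, "force": 40}}

```text
time: 24.25
position: [0.5501, -0.1071, 0.1648]
eef_rot: [0.541, -0.456, -0.54, -0.457]
force: [-0.3, -0.2, -0.4]
width: 0.0252
```

```bash
cat > k.py <<'E'
from h import *
s=manip.observe();Y=np.radians(9.65)
zx=R.from_quat(s["eef_rot"]).as_matrix()[:,2]
a=np.pi/2+Y-np.arctan2(zx[1],zx[0])
p=(R.from_euler("z",-Y).apply(s["position"]-[.5475,.0768,0])*1000).round(1)
print("t",s["time"],"key turn",round(a,3),"left to 1.35 in units",round((1.35-a)/(np.pi/2),3),"w",p,"F",s["force"].round(1),"T",s["torque"].round(3),"width",s["width"],"q6",s["qpos"][5])
E
python3 k.py
```

```text
t 24.25 key turn -0.0 left to 1.35 in units 0.86 w [ -28.2 -181.8  164.8] F [-0.3 -0.2 -0.4] T [0.029 0.034 0.003] width 0.025180195229885807 q6 -2.073742518428178
```

>>> {"api": "carry_out", "payload": {"moves": [[0.04,0.02,0.01,0,0,0],[0,0,0,0,0,0],[0,0,0,0,0,0]]}}

```text
time: 24.62
position: [0.5487, -0.1062, 0.1624]
eef_rot: [-0.54, 0.455, 0.541, 0.457]
force: [-0.8, 0.5, 0.1]
width: 0.0097
```

```bash
python3 k.py
```

```text
t 24.625 key turn -0.0 left to 1.35 in units 0.86 w [ -29.5 -180.6  162.4] F [-0.8  0.5  0.1] T [-0.02  -0.014  0.007] width 0.009664899933528103 q6 -2.073816762161515
```

Gripped (9.7 mm). Turn clockwise, in stages.

>>> {"api": "carry_out", "payload": {"moves": [[0,0,0,0.07,0,0],[0,0,0,0.07,0,0],[0,0,0,0.07,0,0],[0,0,0,0.07,0,0],[0,0,0,0.07,0,0]]}}

```text
time: 25.25
position: [0.5487, -0.1062, 0.1624]
eef_rot: [-0.391, 0.588, 0.392, 0.589]
force: [-0.5, 0.2, 0.4]
width: 0.0096
```

```bash
python3 k.py
```

```text
t 25.25 key turn 0.566 left to 1.35 in units 0.499 w [ -29.5 -180.6  162.4] F [-0.5  0.2  0.4] T [0.07  0.062 0.009] width 0.009637513293963666 q6 -1.507181066305613
```

>>> {"api": "carry_out", "payload": {"moves": [[0,0,0,0.07,0,0],[0,0,0,0.07,0,0],[0,0,0,0.07,0,0],[0,0,0,0.07,0,0],[0,0,0,0.07,0,0],[0,0,0,0.06,0,0]]}}

```text
time: 26.0
position: [0.5487, -0.1062, 0.1624]
eef_rot: [-0.178, 0.684, 0.178, 0.685]
force: [0.2, 0.3, 0.2]
width: 0.0099
```

```bash
python3 k.py
```

```text
t 26.0 key turn 1.23 left to 1.35 in units 0.076 w [ -29.5 -180.6  162.4] F [0.2 0.3 0.2] T [0.038 0.11  0.099] width 0.009870835069835191 q6 -0.8419809937841666
```

>>> {"api": "carry_out", "payload": {"moves": [[0,0,0,0.05,0,0],[0,0,0,0.035,0,0],[0,0,0,0.02,0,0]]}}

```text
time: 26.38
position: [0.5488, -0.1062, 0.1624]
eef_rot: [-0.119, 0.697, 0.12, 0.697]
force: [0.2, 0.5, -0.1]
width: 0.0095
```

```bash
python3 k.py
```

```text
t 26.375 key turn 1.4 left to 1.35 in units -0.032 w [ -29.4 -180.6  162.4] F [ 0.2  0.5 -0.1] T [0.074 0.042 0.607] width 0.009530796116550647 q6 -0.6721423351230131
```

At the stop (moment has risen to 0.6 N m). Hold for about a second.

>>> {"api": "carry_out", "payload": {"moves": [[0,0,0,0.005,0,0],[0,0,0,0.005,0,0],[0,0,0,0.005,0,0],[0,0,0,0.005,0,0]]}}

```text
time: 26.88
position: [0.5487, -0.1061, 0.1624]
eef_rot: [-0.109, 0.699, 0.109, 0.699]
force: [-0.2, 0.5, 0.6]
width: 0.0097
```

```bash
python3 k.py
```

```text
t 26.875 key turn 1.429 left to 1.35 in units -0.05 w [ -29.5 -180.6  162.4] F [-0.2  0.5  0.6] T [0.054 0.053 0.814] width 0.009740096643213998 q6 -0.6418792861009017
```

>>> {"api": "carry_out", "payload": {"moves": [[0,0,0,0.005,0,0],[0,0,0,0.005,0,0],[0,0,0,0.005,0,0],[0,0,0,0.005,0,0]]}}

```text
time: 27.38
position: [0.5488, -0.1064, 0.1624]
eef_rot: [-0.098, 0.7, 0.097, 0.7]
force: [0.0, 1.0, 0.5]
width: 0.0104
```

```bash
python3 k.py
```

```text
t 27.375 key turn 1.462 left to 1.35 in units -0.072 w [ -29.4 -180.8  162.4] F [0.  1.  0.5] T [-0.027  0.027  0.821] width 0.010378118910777633 q6 -0.6086650948720846
```

Held for over a second. Now let go.

>>> {"api": "carry_out", "payload": {"moves": [[0,0,0,0,0,0],[0,0,0,0,0,0],[0,0,0,0,0,0],[0,0,0,0,0,0],[0,0,0,0,0,0],[0,0,0,0,0,0]], "grip": 1}}

```text
time: 28.12
position: [0.549, -0.1067, 0.1626]
eef_rot: [-0.096, 0.7, 0.096, 0.701]
force: [0.8, -0.2, -0.4]
width: 0.0624
```

```bash
python3 k.py
```

```text
t 28.125 key turn 1.466 left to 1.35 in units -0.074 w [ -29.3 -181.2  162.6] F [ 0.8 -0.2 -0.4] T [-0.141 -0.024  0.011] width 0.06237890166757755 q6 -0.6058826220716665
```

>>> {"api": "carry_out", "payload": {"moves": [[0,0,0,0,0,0],[0,0,0,0,0,0],[-0.3,0,0,0,0,0],[-0.5,0,0,0,0,0],[-0.8,0,0,0,0,0],[-0.8,0,0,0,0,0],[-0.8,0.5,0,0,0,0],[0,0.9,0,0,0,0],[0,0.9,0,0,0,0],[0,0.9,0,0,0,0]]}}

```text
time: 29.38
position: [0.5062, 0.0486, 0.3369]
eef_rot: [-0.095, 0.697, 0.093, 0.704]
force: [0.9, 0.7, 0.2]
width: 0.0865
```

>>> {"api": "carry_out", "payload": {"moves": [[0,0.9,0,0,0,0],[0,0.9,0,0,0,0],[0,0.6,0,0,0,0],[0,0,0,0,0,0]]}}

```text
time: 29.88
position: [0.4725, 0.1705, 0.3425]
eef_rot: [-0.096, 0.695, 0.095, 0.707]
force: [-0.2, -0.3, -0.5]
width: 0.0871
```

```bash
python3 k.py
python3 - <<'E'
from h import *
Ri=R.from_euler("z",-9.65,degrees=True)
for n in("top","scene"):
    a=cam(n);W=a["W"];H=a["hsv"];z=W[...,2]
    L=(Ri.apply((W.reshape(-1,3)-[.5475,.0768,0]))*1000).reshape(W.shape)
    org=(H[...,0]>5)&(H[...,0]<25)&(H[...,1]>150)&(z>.15)&(z<.21)&(np.hypot(L[...,0]+30,L[...,1]+180)<40)
    q=L[org]
    if len(q)>5:
        d=np.linalg.svd(q[:,:2]-q[:,:2].mean(0))[2][0]; print(n,"key cw angle",(-np.arctan(d[1]/d[0])).round(3),len(q),q.mean(0))
    m=(abs(L[...,0])<105)&(L[...,1]<100)&(L[...,1]>-105)&(z>.10)&(z<.14)&(H[...,1]<60)
    q=L[m]
    if len(q)>20: print("lid plane",np.linalg.lstsq(np.c_[q[:,:2],np.ones(len(q))],q[:,2],rcond=None)[0],len(q))
    save(a["im"],"p7%s.png"%n)
E
```

```text
t 29.875 key turn 1.468 left to 1.35 in units -0.075 w [-58.2 105.  342.5] F [-0.2 -0.3 -0.5] T [-0.135  0.11  -0.037] width 0.08705115822874852 q6 -0.0795338939044652
top key cw angle 0.77 52 [ -30.58348228 -176.62700921  195.68799181]
lid plane [-1.36628028e-03  1.42557200e-03  1.24131477e+02] 2628
scene key cw angle 0.764 107 [ -22.78503981 -184.27403835  187.74144973]
lid plane [1.95602940e-05 8.96211563e-04 1.24660288e+02] 2654
```

View pics/p7scene.png

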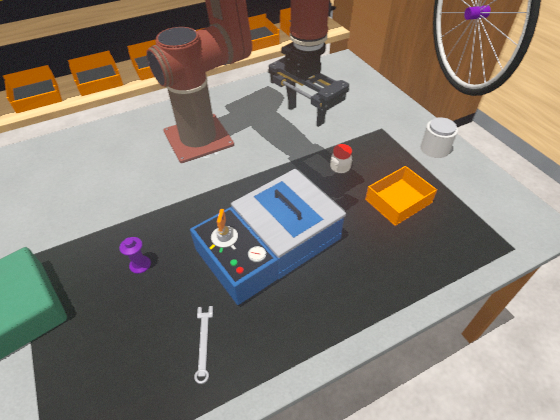

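The scene shows the lid shut at (288,215) and the key at (222,225), measured at 0.77 rad (run). The hub, jar, spanner and bin have not moved, and the arm is clear.

```bash
python3 -c "
from workcell import order
print(order.sign_off())"
```

```text
the job is handed in; nothing more can be done
None
```

The job is done and handed in at about 30 s of the 72 s allowed.

- **Cassette:** I gripped it by the drum and lowered it to the tank floor in about 1 mm steps at the end. The deliberate press to confirm contact read about 34 N vertically, 38 N in all at the wrist. A picture after release showed it flat in the tank, small cogs up.
- **Lid:** I pushed it down from its outer face until it bottomed out. The fitted outer face was level at about 124 mm height, which matches fully shut, and it read the same after the key was turned.
- **Key:** I turned it clockwise to the end stop, where the moment rose from 0.10 to about 0.6 N m, and held it there for just over a second. The grip slipped slightly on the key at the end of the hold: the tool read 1.46 rad against the 1.35 rad stop. After I let go, the two cameras measured the key at 0.77 and 0.76 rad, against 0.75 for run.
- **Other things:** the hub, jar, spanner and bin looked unmoved in the last picture, judged by eye. The arm was clear of everything. No last check failed or disagreed.

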